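# Set the furnace blower on its edge thumbwheel and start it

## Task

Set the blower controller for casting: with a fingertip, lightly roll the thumbwheel that stands out of the slot in its top until the needle under the clear lens stands level with the tall ball-headed clip (not the low plain block clip). Only then push the start button right down and let it go, leaving the needle at that clip. Keep the pressure on the wheel light, since its sprung mount is delicate, and leave the things lying round the controller where they are.

Things in the scene. Friction and masses are not known exactly. Their poses are not given: they have to be found in the camera images.
- blower_box: grey metal controller box, 156 (x) x 216 (y) x 100 mm high, fixed to the table; its flat dark steel top panel is at z = 100 mm. Origin: centre of its underside; x points to the box's rear, away from the robot, y to its left, z up. It stands turned by up to 0.35 rad.
- slot_mid (a point): centre of the narrow thumbwheel slot (15 mm in x, 78 mm in y, too narrow for a fingertip), at panel height; at (-30, 30, 100) mm in the box frame, axes as the box. The grey thumbwheel sticks up through its middle; its top is 4 to 13 mm above the panel, differing from unit to unit and not reported: find it by touch.
- wheel_fork: sprung fork inside the box that carries the wheel; origin, with nothing pressing, where the axle would be if the wheel stood exactly 8.5 mm proud (58.5 mm above the table); the true axle is up to 4.5 mm higher or lower. Axes as the box. It gives 1 mm downward per 6 N and is damaged if the wheel is pressed with more than 14 N.
- thumbwheel (a joint): turn in rad of the ribbed thumbwheel (100 mm across, rim 10 mm wide, axle along box x); 0 is mid-scale; grows as its top is dragged to the box's +y (left). About 3 N along the rim turns it (6 to 8 N of pressure for a rubber tip); it stays where left; stops at -1 and 1. One stroke rolls it only about a fingertip's length, so several may be needed. The needle turns with it.
- needle_mid (a point): middle of the white needle bar (15 mm in x, 4 mm in y), fixed to the wheel's axle 34 to 40 mm out (its height does not tell the wheel's), under a raised clear lens (24 x 88 x 9 mm, centred at (22, 30) mm in the box frame). It cannot be touched. Rolling the wheel's top left swings it left, about 0.75 mm per mm of rim at mid-scale, 0.55 at the clips.
- post_clip: brass clip with a thin post and a ball head, 29 mm tall, foot 8 mm wide in y: the casting setting. Fixed on the rail right behind the lens, 15 to 22 mm to the left or right of the lens's middle. Origin: centre of its underside; axes as the box. The needle is set when both have the same y in the box frame, to within 3 mm.
- block_clip: low plain brass block clip, 10 x 8 x 6 mm, on the same rail on the other side of the middle: another setting, not wanted. Origin: centre of its underside.
- start_button (a joint): travel of the start button, in m: 0 up, 0.006 right down; springs back; fully down takes 5 N
- start_button_top (a point): centre of the top of the round grey start button (28 mm across, in a steel housing on the panel), in the box frame at about (-30, -70) mm; pressed straight down
- offcut: short sawn dark wood offcut, 86x39x20 mm, loose, lying to the right of the controller; origin: centre of its underside. Leave alone.
- offcut2: short sawn dark wood offcut, 102x40x22 mm, loose, lying to the left of the controller; origin: centre of its underside. Leave alone.
- tin: closed grey tin box, 87x116x39 mm, loose, to the right; origin: centre of its underside. Leave alone.
- crust: small dark crust disc, about 92 mm across, 21 mm thick, loose, front right; origin: centre of its underside. Leave alone.

How it is judged:
On the way, in this order (a step that is already met when the one before it is completed fails the run):
1. the needle stands still level with the tall ball-headed clip, the start button not yet pressed (y of needle_mid in the frame of post_clip between -0.003 and 0.003 m and velocity of joint thumbwheel between -0.05 and 0.05 rad/s and value of joint start_button below 0.002 m), for 0.3 s.
2. the start button is pushed right down (value of joint start_button above 0.005 m), for 0.05 s.
At the end, for the whole second after the job is handed in: The needle stands within 3 mm of the tall ball-headed clip along the scale and is still, and the start button has come back up (y of needle_mid in the frame of post_clip between -0.003 and 0.003 m and value of joint start_button below 0.0015 m and velocity of joint thumbwheel between -0.05 and 0.05 rad/s); the robot touches nothing.
It fails at once if the wheel is pressed with more than 14 N (contact force between anything else and wheel_fork above 14 N).
It fails at once if the start button is pushed while the needle is more than 4 mm off the tall clip (value of joint start_button above 0.003 m and not (y of needle_mid in the frame of post_clip between -0.004 and 0.004 m)).
It fails at once if the controller is hit or pressed with more than 40 N (contact force between the arm and blower_box above 40 N).
It fails at once if one of the loose things lying round the controller is moved by more than 20 mm (distance of any of offcut, offcut2, tin, crust from where it was at the start of the episode above 0.02 m).
It also fails if it takes over 48 s, if anything falls off the work surface, if the arm or the gripper's body presses on something with over 40 N, if the wrist force passes 120 N, or if a joint passes its speed limit or range.

## Robot

A 6-joint arm with a two-finger parallel gripper is mounted at the origin on the work surface; the furniture and walls round the work are solid. World frame = base frame: x ahead of the robot, y to its left, z up, the work surface at z = 0. Lengths are in m, angles in rad, forces in N, time in s.
With the tool pointing down it reaches from about 0.325 to 0.9 m from the base axis. Payload 6.1 kg.
Tool frame: the origin (TCP) lies midway between the tips of the shut fingers; the grasp point (between the pads) lies 19 mm behind it; z points along the fingers, y is the line along which they close (so a half turn about z gives the same grasp; the last joint's range is limited). The gripper opens to 85 mm and grips with 20 to 120 N. Pads are 22 mm wide; open, the fingers measure 114 mm over their backs; the gripper's body (76 mm by 85 mm) begins 54 mm behind the grasp point. The pads swing forward as they close: fully open they stand 13 mm farther back than shut.
Start: joints at [0.981, 0.22, 1.526, -0, 1.395, -0.126], TCP at [0.28, 0.559, 0.231] pointing down, gripper open.
Joint ranges: [-2.98, 2.98], [-0.91, 2.08], [0.09, 2.57], [-1.24, 4.39], [0.2, 2.65], [-2.68, 2.68]. Speed limits (rad/s): [2.57, 2.57, 3.01, 3.14, 3.14, 3.14].

## Interface

Orientations are given as [roll, pitch, yaw] about the fixed x, y, z axes, in that order (R = Rz(yaw) Ry(pitch) Rx(roll)).
In Python, from plant import movep, move_l, set_joints, gripper_to, hold, inverse_kinematics, observe, get_image, get_calibration, Unreachable, job_done gives the robot as it stands. Calls block until the motion is done:
- movep(position, orientation): joint-space move of the TCP to a pose.
- move_l(position, feed=0.15, rotation=None, max_force=None): straight line of the TCP; rotation=None keeps the orientation; feed is the mean speed in m/s. With max_force (N) it stops when the force on the tool has changed by that much, and returns True; else False.
- set_joints(angles): joint-space move.
- gripper_to(opening, f_grip=None): finger opening in m; f_grip is the grip in N (None keeps the last); returns when the fingers have stopped.
- hold(seconds).
- inverse_kinematics(position, orientation): joint angles nearest the present ones, or None.
- observe(): the state.
- get_image(name): name is "scene" or "side" or "wrist"; returns (picture, depth): 420x560x3 uint8, red, green, blue; 420x560 float32, m along the optical axis (not along the pixel's ray), 0 where there is no reading.
- get_calibration(name): a dict with "intrinsics" (3x3 intrinsics, pixels), "world_from_camera" (4x4, takes a point from camera to world coordinates). Camera axes: x right, y down, z forward; pixel columns grow to the right and rows downward; lengths in m; the calibration is good to about 2 mm. A picture is of the moment at which its call begins: read the wrist's pose just before it. get_calibration takes no time and is no camera call; for the wrist camera it gives the pose at the moment of the call.
A pose or a line that the arm cannot do raises Unreachable and nothing moves.
- job_done(): hands the job in; it is judged then, once.
The state is a dict: "time_s": time; "q": joint angles; "joint_velocities": joint speeds; "joint_torque": joint torques, N m; "eef_pos": TCP position; "tcp_rot": TCP orientation; "ft_force": force on the tool from outside, world axes, zero at the start; "torque": the same for the moment, N m; "opening": finger opening in m; "grasp_force": force on a finger pad.
Only numpy, scipy, OpenCV 4.12 (cv2) and the standard library are available. Lean on these libraries where they do the work, as an engineer would, in place of code of your own. Each camera call takes 0.05 s, during which the arm holds its last target. There are 200 camera calls.

## Working session

There is one attempt and no reset: what is moved stays moved. The work goes in short steps, each a Python script; the robot and the scene stay as the last script left them, time stands still between calls to the robot, and variables do not carry over. Pictures are saved under pics/ and viewed, at most 10 in all, crops included, and the job is handed in when it is done.

```bash
ls; mkdir -p pics; cat > h.py <<'E'
import numpy as np, cv2
from plant import *
def save(name, pic): cv2.imwrite(f'pics/{name}.png', pic[:,:,::-1])
def cloud(cam, d):
    c=get_calibration(cam); K=np.array(c['intrinsics']); T=np.array(c['world_from_camera'])
    v,u=np.indices(d.shape); P=np.stack([(u-K[0,2])/K[0,0]*d,(v-K[1,2])/K[1,1]*d,d],-1)
    W=P@T[:3,:3].T+T[:3,3]; W[d<=0]=np.nan
    return W
E
python3 - <<'E'
from h import *
for n in ['scene','side']:
    p,d=get_image(n); save(n,p); W=cloud(n,d); np.save(n+'.npy',W); np.save(n+'_p.npy',p)
    m=(abs(W[...,2]-0.1)<0.004)&(W[...,0]>0.25)
    pts=W[m][:,:2].astype(np.float32); print(n,len(pts),cv2.minAreaRect(pts) if len(pts)>5 else 0)
    print(np.array(get_calibration(n)['world_from_camera'])[:3,3])
o=observe(); print(o['time_s'],o['eef_pos'],o['tcp_rot'],o['ft_force'])
E
```

```text
pics
scene 3592 ((1.1450889110565186, 0.6423176527023315), (1.7568230628967285, 2.1150176525115967), 0.3981107473373413)
[-0.04648462 -0.95863348  0.79258692]
side 4707 ((1.2519645690917969, -0.8453882932662964), (2.5425891876220703, 1.6033445596694946), 86.9300537109375)
[0.36377411 0.64515096 0.82929926]
0.1 [0.27927868 0.55850957 0.23028841] [-3.13980839e+00 -2.13967803e-04  2.67780626e+00] [-0.13315428  0.30445503 -0.53243855]
```

```bash
python3 -c "
import cv2,numpy as np
a=cv2.imread('pics/scene.png');b=cv2.imread('pics/side.png')
cv2.imwrite('pics/both.png',np.hstack([a[:, 80:480],b[:,80:480]]))"
```

```text
(no output)
```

View pics/scene.png

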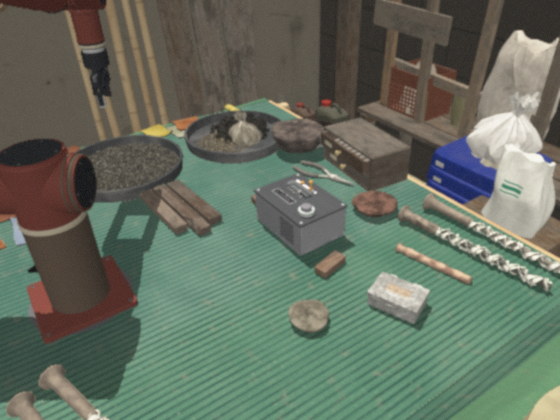

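View pics/side.png

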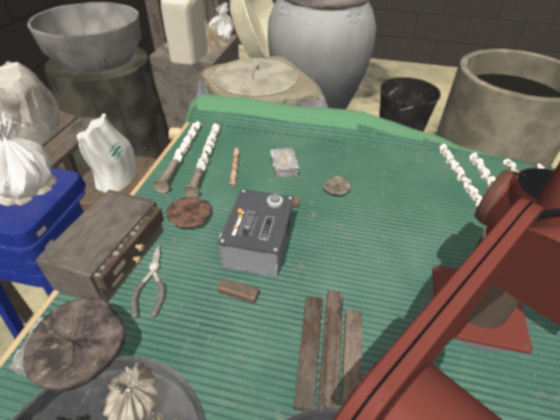

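The scene view shows the box at about (300,210), with its button at (307,210). The side view shows it at (257,230), with the brass clips on the rail at about (238,215). Next I'll fit the top panel and bring the wrist camera over it.

```bash
cat >> h.py <<'E'
def boxfit(W, reg):
    y0,y1,x0,x1=reg; S=W[y0:y1,x0:x1].reshape(-1,3); S=S[np.isfinite(S[:,0])]
    t=S[abs(S[:,2]-0.1)<0.006]
    (c,s,a)=cv2.minAreaRect(t[:,:2].astype(np.float32)); return len(t),c,s,a
E
python3 - <<'E'
from h import *
for n,reg in [('scene',(165,260,245,355)),('side',(180,285,210,305))]:
    print(n,boxfit(np.load(n+'.npy'),reg))
c=np.load('side.npy')[180:285,210:305]; f=c[(c[...,2]>0.09)]
print(f.mean(0))
x,y=np.nanmean(f[:,0]),np.nanmean(f[:,1])
T=np.array(get_calibration('wrist')['world_from_camera']); o=observe()
print('cam',T, o['eef_pos'])
for yaw in (2.68,-3.14,0,1.57,-1.57): print(yaw, inverse_kinematics([x-0.06,y,0.36],[np.pi,0,yaw]))
E
```

```text
scene (2287, (0.5773834586143494, -0.07721023261547089), (0.16046278178691864, 0.2233097106218338), 1.0370922088623047)
side (2986, (0.5760382413864136, -0.07664458453655243), (0.15669281780719757, 0.22099579870700836), 1.302794098854065)
[ 0.57431588 -0.0632961   0.10200029]
cam [[ 0.44772086  0.84953253  0.27899912  0.20745874]
 [ 0.89417073 -0.42460833 -0.14200869  0.59417087]
 [-0.00217566  0.3130531  -0.94973313  0.37328281]
 [ 0.          0.          0.          1.        ]] [0.27927868 0.55850957 0.23028841]
2.68 [-0.27472053 -0.09082582  1.61552061  0.          1.61689787 -1.3839242 ]
-3.14 [-0.27472053 -0.09082582  1.61552061  0.          1.61689787 -1.84710951]
0 [-2.74720529e-01 -9.08258234e-02  1.61552061e+00 -4.44089210e-16
  1.61689787e+00  1.29607580e+00]
1.57 [-0.27472053 -0.09082582  1.61552061  0.          1.61689787 -0.2739242 ]
-1.57 None
```

```bash
cat >> h.py <<'E'
C=np.array([0.577,-0.077]); YAW=0.02
def b2w(p): 
    c,s=np.cos(YAW),np.sin(YAW); return np.array([C[0]+c*p[0]-s*p[1],C[1]+s*p[0]+c*p[1],p[2]])
def w2b(W):
    c,s=np.cos(YAW),np.sin(YAW); d=W[...,:2]-C
    return np.stack([c*d[...,0]+s*d[...,1],-s*d[...,0]+c*d[...,1],W[...,2]],-1)
E
python3 - <<'E'
from h import *
gripper_to(0.0,20)
movep(b2w([-.03,.03,.22]),[np.pi,0,YAW])
hold(.3)
o=observe();p,d=get_image('wrist'); save('w1',p); W=cloud('wrist',d); np.save('w1.npy',W)
print(o['time_s'],o['eef_pos'],o['tcp_rot'],o['opening'],o['ft_force'])
m=abs(W[...,2]-.1)<.006
print(cv2.minAreaRect(W[m][:,:2].astype(np.float32)))
print(np.array(get_calibration('wrist')['world_from_camera'])[:3,3])
E
```

```text
3.525 [ 0.54644749 -0.04722372  0.22001064] [-3.14155512e+00 -2.06342106e-05  2.07054595e-02] -5.3572660973540415e-05 [ 0.85812336  0.82799593 -0.07668036]
((0.5762220621109009, -0.07704368978738785), (0.1566023826599121, 0.2172878235578537), 1.2721208333969116)
[ 0.62695358 -0.04621905  0.36295777]
```

View pics/w1.png

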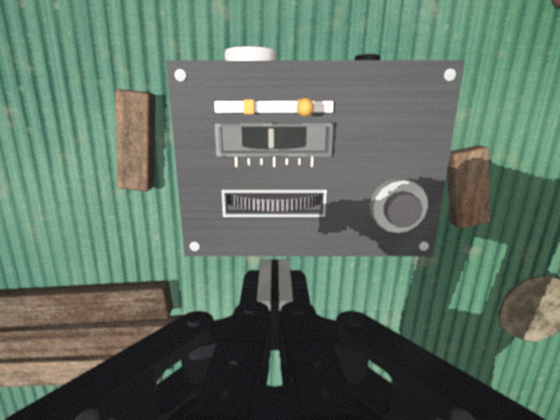

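The wrist view shows the post clip's ball at (305,107), to the box's right (-y), and the block clip at (249,106), to the left. The needle is at (271,138), the wheel slot at (274,203) and the button at (403,209). I'll measure these, then touch the wheel.

```bash
sed -i 's/^C=.*/C=np.array([0.5762,-0.0770]); YAW=0.0222/' h.py; cat >> h.py <<'E'
def ray(uv,z):
    c=get_calibration('wrist'); K=np.array(c['intrinsics']); T=np.array(c['world_from_camera'])
    r=T[:3,:3]@np.linalg.inv(K)@np.array([*uv,1.]); return w2b(T[:3,3]+r*(z-T[2,3])/r[2])
def look():
    """box-frame y of ball (by colour) and of needle; also returns picture"""
    cal=get_calibration('wrist'); K=np.array(cal['intrinsics']); T=np.array(cal['world_from_camera'])
    p,d=get_image('wrist'); B=w2b(cloud('wrist',d))
    def px(b):
        q=np.linalg.inv(T)@np.append(b2w(b),1); q=K@q[:3]; return q[:2]/q[2]
    hsv=cv2.cvtColor(p,cv2.COLOR_RGB2HSV)
    org=(hsv[...,1]>150)&(hsv[...,0]>8)&(hsv[...,0]<28)&(hsv[...,2]>120)
    n,lab,st,ce=cv2.connectedComponentsWithStats(org.astype(np.uint8))
    clips=[]
    for i in range(1,n):
        if st[i,4]<25: continue
        q=B[lab==i]; z=np.nanpercentile(q[:,2],90)
        clips.append((ce[i].round(1).tolist(),int(st[i,4]),np.nanmedian(q,0).round(4).tolist(),round(float(z),4)))
    a=px([.026,.053,.097]); b=px([.018,.007,.097])
    x0,x1=sorted([a[0],b[0]]); y0,y1=sorted([a[1],b[1]])
    x0,x1,y0,y1=[int(round(v)) for v in (x0,x1,y0,y1)]
    col=p[y0:y1+1,x0:x1+1].astype(float).min(2).mean(0)
    w=np.clip(col-np.median(col)-.4*(col.max()-np.median(col)),0,None); u=x0+(w*np.arange(len(w))).sum()/w.sum()
    nd=ray((u,(y0+y1)/2),.095)
    return clips,(u,(y0+y1)/2,col.max()-np.median(col)),nd,p,B
def F(n=4):
    f=[]
    for _ in range(n): hold(.02); f.append(observe()['ft_force'])
    return np.mean(f,0)
E
python3 - <<'E'
from h import *
clips,nu,nd,p,B=look()
for c in clips: print(c)
print(nu,nd)
print('wheel z',np.nanpercentile(B[195:212,255:295,2],[50,80,90,97]), 'button',np.nanmedian(B[204:214,398:408].reshape(-1,3),0))
print('panel', np.nanmedian(B[225:245,200:350,2]))
P=b2w([-.03,.036,.122]); move_l(P,.12)
f0=F(8)
hit=move_l(b2w([-.03,.036,.1005]),.008,max_force=2.5)
o=observe(); print(hit,o['eef_pos'],f0,F()-f0,o['time_s'])
E
```

```text
([307.6, 109.1], 48, [0.0443, 0.0065, 0.1308], 0.1318)
(np.float64(270.4587150929939), 139.0, np.float64(130.8181818181818)) [0.02203131 0.03262831 0.095     ]
wheel z [0.10580489 0.1070975  0.10761053 0.10813959] button [-0.02688845 -0.06732398  0.12264694]
panel 0.10052004487044022
True [ 0.54546245 -0.04172315  0.10609669] [0.13060781 0.04859662 0.30531954] [-0.14193269 -0.09448053  4.17856019] 6.525
```

```bash
cat >> h.py <<'E'
def press(target,f0z,x,y,z):
    """lower in small steps to the wanted wheel pressure"""
    for _ in range(8):
        f=F(3)[2]-f0z
        if abs(f-target)<.6: break
        z-=np.clip((target-f)/6000*.8,-.0005,.0004); move_l(b2w([x,y,z]),.02)
    return z,f
def stroke(y0,y1,z,f0z,target=7.5,step=.003,feed=.03):
    """drag from y0 to y1 along the box, keeping the pressure by height"""
    log=[]; n=max(1,int(np.ceil(abs(y1-y0)/step)))
    for y in np.linspace(y0,y1,n+1)[1:]:
        move_l(b2w([-.03,y,z]),feed); d=observe()['ft_force']; f=d[2]-f0z
        log.append((round(y*1e3,1),round(z*1e3,2),round(f,1),round(d[1],1)))
        z-=np.clip((target-f)/6000*.6,-.0005,.0003)
    return z,log
E
python3 - <<'E'
from h import *
W=w2b(np.load('w1.npy')); q=W[98:118,296:314].reshape(-1,3); q=q[q[:,2]>.121]
print('ball',len(q),q.min(0),q.max(0),q.mean(0))
f0z=.305; o=observe()
z,f=press(7.5,f0z,-.03,.036,o['eef_pos'][2]); print(z,f)
z,log=stroke(.036,.024,z,f0z); print(log)
move_l(b2w([-.03,.024,.122]),.1); F(3)
clips,nu,nd,p,B=look(); print(clips,nu,nd,observe()['time_s'])
save('w2',p)
E
```

```text
ball 252 [0.04095061 0.00361181 0.12608025] [0.05191822 0.01443117 0.13407514] [0.04662958 0.00922735 0.13053808]
0.10473976181747657 7.990221838642814
[(np.float64(33.0), np.float64(104.74), np.float64(8.6), np.float64(3.0)), (np.float64(30.0), np.float64(104.85), np.float64(8.2), np.float64(2.3)), (np.float64(27.0), np.float64(104.92), np.float64(6.9), np.float64(2.2)), (np.float64(24.0), np.float64(104.86), np.float64(6.3), np.float64(2.1))]
[([315.9, 112.3], 141, [0.0445, 0.0063, 0.1299], 0.131), ([225.6, 107.3], 27, [0.047, 0.045, 0.1086], 0.1094)] (np.float64(270.69396746963145), 159.0, np.float64(128.88235294117646)) [0.02144082 0.02524749 0.095     ] 9.8667
```

View pics/w2.png

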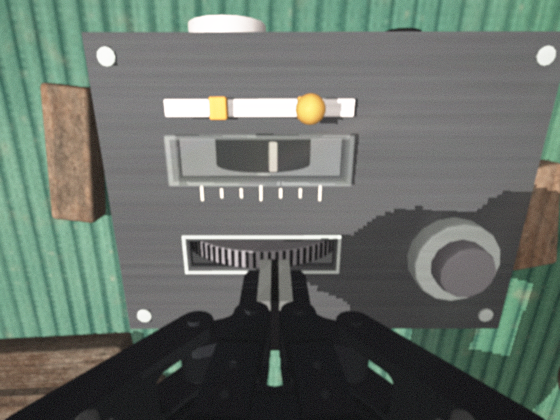

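The ball is at (311,108) and the needle at (273,157). The needle moved right by about 7.5 mm in one 12 mm stroke, as intended. I'll do two more strokes, then check.

```bash
python3 - <<'E'
from h import *
print('ball ray',ray((311,108.5),.1245),ray((273,157),.095),'block',ray((218.5,108),.107))
for k in range(2):
    move_l(b2w([-.03,.038,.111]),.1); hold(.1); f0z=F(6)[2]
    move_l(b2w([-.03,.038,.1002]),.01,max_force=3)
    z,f=press(7.5,f0z,-.03,.038,observe()['eef_pos'][2])
    z,log=stroke(.038,.022 if k==0 else .028,z,f0z,step=.004,feed=.05); print(z,f,[tuple(map(float,l)) for l in log])
    move_l(b2w([-.03,.022,.113]),.1)
    F(2); u,nd=look()[1:3]; print(u,nd,observe()['time_s'])
move_l(b2w([-.03,.01,.14]),.15); hold(.2)
clips,nu,nd,p,B=look(); print(clips,nu,nd,observe()['time_s'])
save('w3',p)
E
```

```text
ball ray [0.0467238  0.00864082 0.1245    ] [0.02245517 0.02407151 0.095     ] block [0.04659001 0.04847017 0.107     ]
0.10464065429658954 7.086022561262626 [(34.0, 104.59, 8.3, 1.8), (30.0, 104.67, 8.2, 2.4), (26.0, 104.74, 7.1, 2.0), (22.0, 104.69, 7.0, 1.7)]
(np.float64(283.336170282547), 162.5, np.float64(121.55555555555557)) [0.0213969 0.0169972 0.095    ] 14.2083
0.1048272233451 7.3276475466184925 [(34.7, 104.82, 7.2, 2.0), (31.3, 104.79, 7.7, 1.7), (28.0, 104.81, 7.6, 2.0)]
(np.float64(285.4044035277105), 162.5, np.float64(118.27777777777777)) [0.02138372 0.01582649 0.095     ] 17.6833
[([281.2, 109.0], 122, [0.0452, 0.006, 0.1304], 0.1316), ([203.2, 106.1], 27, [0.0464, 0.0449, 0.1091], 0.1099)] (np.float64(254.4380022798518), 152.5, np.float64(120.53125)) [0.02179051 0.02091309 0.095     ] 18.2833
```

View pics/w3.png

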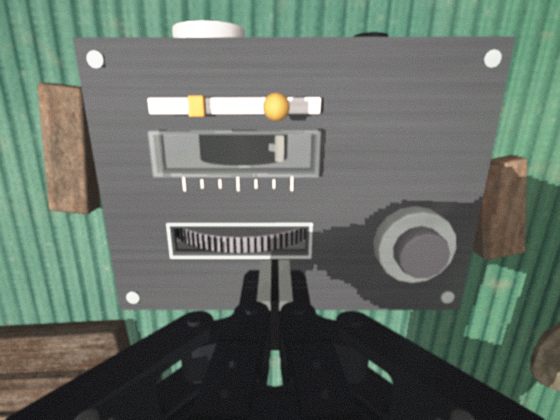

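The needle is at (280,149) and the ball at (276,106), so they are nearly level. My needle finder was misled by the lens's grey edges, so I'll measure this view precisely from an enlarged crop.

```bash
python3 - <<'E'
from h import *
p=cv2.imread('pics/w3.png'); cv2.imwrite('pics/w3c.png',cv2.resize(p[90:185,235:335],None,fx=6,fy=6,interpolation=cv2.INTER_NEAREST))
for r in (140,144,148,152,156): print(r,p[r,266:294].min(1).tolist())
hsv=cv2.cvtColor(p,cv2.COLOR_BGR2HSV)[90:125,255:300]; m=((hsv[...,1]>120)&(hsv[...,0]>5)&(hsv[...,0]<32)).astype(np.uint8)
n,l,s,c=cv2.connectedComponentsWithStats(m); print(s[1:],c[1:]+[255,90])
print(cv2.minEnclosingCircle(np.argwhere(m)[:,::-1].astype(np.float32)))
for z in (.09,.095,.1): print(z,ray((280,149),z))
for u in (275,276,277): print(ray((u,106),.1245))
E
```

```text
140 [75, 68, 78, 73, 76, 74, 71, 78, 109, 160, 182, 192, 191, 200, 195, 202, 196, 177, 109, 73, 85, 118, 153, 161, 164, 163, 164, 162]
144 [74, 73, 107, 144, 151, 152, 151, 146, 153, 170, 184, 190, 197, 196, 200, 194, 198, 173, 119, 71, 85, 129, 154, 166, 165, 162, 160, 162]
148 [71, 75, 117, 160, 175, 172, 172, 173, 174, 183, 175, 186, 191, 198, 200, 197, 194, 174, 118, 71, 88, 126, 159, 159, 160, 158, 158, 163]
152 [71, 74, 75, 80, 88, 85, 91, 100, 128, 160, 180, 189, 193, 195, 196, 200, 193, 171, 116, 75, 87, 126, 154, 160, 160, 160, 159, 159]
156 [77, 72, 75, 78, 70, 76, 75, 80, 111, 153, 179, 191, 193, 196, 195, 196, 186, 154, 101, 76, 91, 128, 152, 157, 158, 162, 159, 159]
[[  9   3  25  28 474]] [[276.2257384  106.57383966]]
((20.06722640991211, 16.39495849609375), 13.741743087768555)
0.09 [0.02297524 0.00659248 0.09      ]
0.095 [0.02369654 0.0066693  0.095     ]
0.1 [0.02441783 0.00674612 0.1       ]
[0.04716042 0.00942505 0.1245    ]
[0.04715932 0.0089757  0.1245    ]
[0.04715822 0.00852636 0.1245    ]
```

View pics/w3c.png

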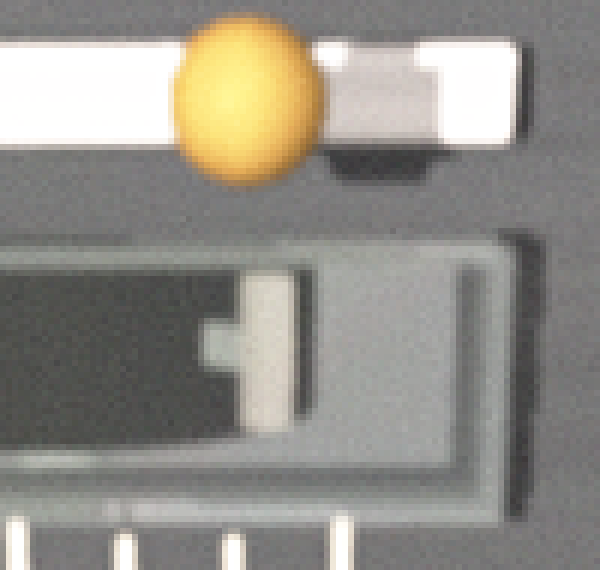

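Measured in the box frame, the needle is at y ≈ 7.1 mm and the ball at 9.0 mm. That is about 1.9 mm too far, so I'll roll the wheel back left by about 3.5 mm of rim.

```bash
python3 - <<'E'
from h import *
y=.028
move_l(b2w([-.03,y,.111]),.12); hold(.1); f0z=F(6)[2]
move_l(b2w([-.03,y,.1002]),.01,max_force=3)
z,f=press(7.5,f0z,-.03,y,observe()['eef_pos'][2])
z,log=stroke(y,y+.0036,z,f0z,step=.002,feed=.02); print(z,f,[tuple(map(float,l)) for l in log])
move_l(b2w([-.03,y+.0036,.113]),.1)
move_l(b2w([-.03,.01,.14]),.15); hold(.2)
p=look()[3]; save('w4',p)
hsv=cv2.cvtColor(p,cv2.COLOR_RGB2HSV)[90:125,255:300]; m=((hsv[...,1]>120)&(hsv[...,0]>5)&(hsv[...,0]<32)).astype(np.uint8)
bx=cv2.boundingRect(m); ub=255+bx[0]+(bx[2]-1)/2
r=p[154:158,262:290].min(2).mean(0); h=(r.max()+r[:6].min())/2; i=np.where(r>h)[0]; print(r.round().astype(int).tolist(),i+262)
k=int(r.argmax()); a=k
while r[a-1]>h:a-=1
b=k
while r[b+1]>h:b+=1
ul=262+a-(r[a]-h)/(r[a]-r[a-1]); ur=262+b+(r[b]-h)/(r[b]-r[b+1]); un=(ul+ur)/2
print('ball',ub,ray((ub,106),.1245)[1],'needle',ul,ur,ray((un,149),.095)[1],observe()['time_s'])
cv2.imwrite('pics/w4c.png',cv2.resize(p[90:185,235:335,::-1],None,fx=6,fy=6,interpolation=cv2.INTER_NEAREST))
E
```

```text
0.10489063183543716 7.089133358522188 [(29.8, 105.0, 7.5, -2.1), (31.6, 105.0, 6.4, -2.0)]
[76, 77, 74, 74, 74, 78, 76, 73, 74, 84, 119, 169, 185, 191, 198, 199, 198, 196, 180, 137, 90, 74, 74, 74, 85, 117, 150, 158] [273 274 275 276 277 278 279 280 281 288 289]
ball 276.0 0.009126348042061291 needle 272.3514851485148 281.010582010582 0.008671208459423761 22.175
```

View pics/w4c.png

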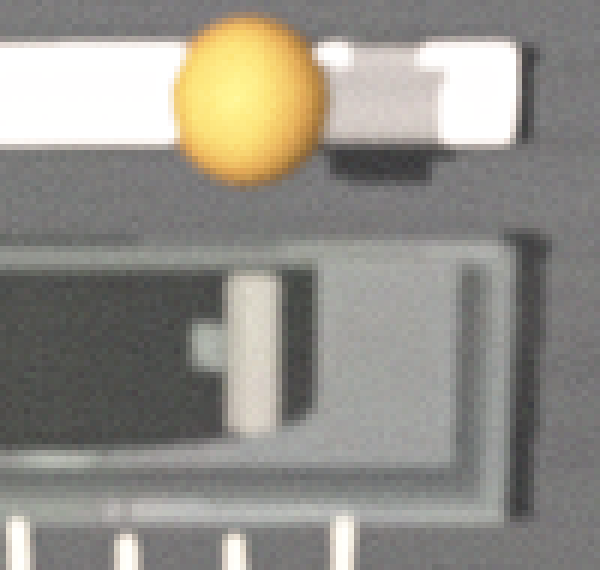

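The needle is now within about 0.5 mm of the ball-headed clip. Next is the button.

```bash
python3 - <<'E'
from h import *
move_l(b2w([-.03,-.07,.14]),.15); hold(.2); f0=F(6)[2]
print(move_l(b2w([-.03,-.07,.126]),.06,max_force=8))
hit=move_l(b2w([-.03,-.07,.108]),.012,max_force=12)
o=observe(); print(hit,o['eef_pos'][2],F(4)[2]-f0); hold(.15)
move_l(b2w([-.03,-.07,.15]),.08)
move_l(b2w([-.03,.01,.14]),.15); hold(.2)
p=look()[3]; save('w5',p)
r=p[154:158,262:290].min(2).mean(0); print(r.round().astype(int).tolist(),o['time_s'],observe()['time_s'],observe()['opening'])
E
```

```text
False
True 0.11608116029017722 5.6760712328538006
[76, 75, 73, 74, 74, 74, 85, 136, 182, 189, 190, 198, 199, 197, 196, 184, 148, 99, 74, 74, 73, 74, 96, 138, 161, 161, 158, 160] 24.475 26.2083 0.00028141783052352745
```

View pics/w5.png

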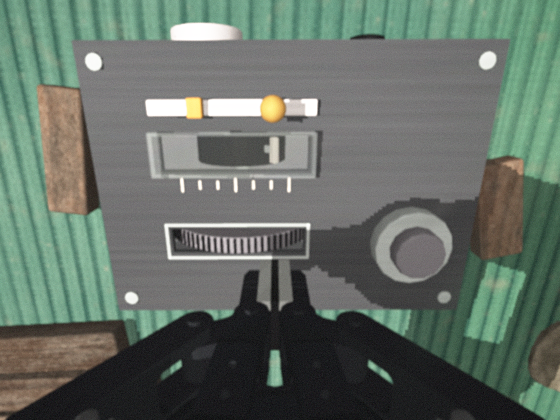

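The view is unchanged apart from a 3 px arm settling shift: ball at (273,108), needle at (275,150), button up. To be sure the button bottomed, I'll press it once more and log the force profile, which does no harm while the needle is level.

```bash
python3 - <<'E'
from h import *
move_l(b2w([-.03,-.07,.14]),.15); hold(.2); f0=F(6)[2]
move_l(b2w([-.03,-.07,.125]),.06)
for z in np.arange(.1235,.112,-.001):
    move_l(b2w([-.03,-.07,z]),.03); hold(.05); f=F(2)[2]-f0; print(round(z,4),round(observe()['eef_pos'][2],4),round(f,1))
    if f>12: break
hold(.15)
move_l(b2w([-.03,-.07,.15]),.08)
move_l(b2w([-.03,.01,.14]),.15); hold(.5)
p=look()[3]; save('w6',p)
hsv=cv2.cvtColor(p,cv2.COLOR_RGB2HSV)[90:125,255:300]; m=((hsv[...,1]>120)&(hsv[...,0]>5)&(hsv[...,0]<32)).astype(np.uint8)
bx=cv2.boundingRect(m); print('ball',255+bx[0]+(bx[2]-1)/2)
print(p[154:158,262:290].min(2).mean(0).round().astype(int).tolist(),observe()['time_s'])
E
```

```text
0.1235 0.1237 -0.1
0.1225 0.1225 -0.2
0.1215 0.1218 1.6
0.1205 0.1207 2.2
0.1195 0.1196 3.3
0.1185 0.1187 3.0
0.1175 0.1176 3.7
0.1165 0.1166 4.2
0.1155 0.116 6.8
0.1145 0.1159 11.9
0.1135 0.1158 18.5
ball 274.0
[76, 74, 74, 75, 73, 76, 72, 79, 112, 156, 178, 190, 197, 198, 196, 200, 188, 153, 102, 74, 71, 74, 76, 100, 134, 157, 158, 158] 33.25
```

```bash
python3 -c "
from plant import *
print(job_done())"
```

```text
the job is handed in; nothing more can be done
None
```

The job is handed in: the needle stands within about 0.5 mm of the tall ball-headed clip, the start button was pushed right down (twice, the second to confirm it bottomed) and let go, wheel readings stayed under 9 N, and the clock read about 33 s.

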